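Mesh a splined drive wheel on the sprung wheel fixture

ROBOT

A 7-joint arm with a two-finger parallel gripper is mounted at the origin on the work surface. World frame = base frame: x ahead of the robot, y to its left, z up, the work surface at z = 0. Lengths are in mm, angles in rad, forces in N, time in s.
With the tool pointing down it reaches from about 400 to 875 mm from the base axis. Payload 19.3 kg.
Tool frame: the origin (TCP) lies at the very end of the fingers, on their centre line; the grasp point (between the pads) lies 19 mm behind it (grip_point_offset is the z of the grasp point in the tool frame, in mm); z points along the fingers, x is the direction in which the jaws open and shut, and the axes are right-handed (so a half turn about z gives the same grasp; the last joint's range is limited). The gripper opens to 85 mm and grips with 20 to 120 N. Pads are 22 mm wide; open, the fingers measure 114 mm over their backs; the gripper's body (76 mm by 85 mm) begins 54 mm behind the grasp point. The pads swing forward as they close: fully open they stand 13 mm farther back than shut.
Start: joints at [-1.322, 0.521, -0.036, 1.599, 0.021, 1.021, -0.113], TCP at [195.911, 593.493, 231.291] pointing down, gripper open.
Joint ranges: [-2.91, 2.91], [-0.3, 2.13], [-1.5, 1.42], [0.17, 2.43], [-1.26, 4.41], [0.16, 1.93], [-2.52, 2.52]. Speed limits (rad/s): [1.89, 1.89, 2.39, 2.39, 3.01, 3.01, 3.01].

INTERFACE

Orientations are given as a 3x3 rotation matrix whose columns are the frame's x, y, z axes.
In Python, from workcell import movep, movel, goto_joints, open_gripper, clamp, wait, inverse_kinematics, read_state, camera, PlanningError, finish_job, grip_point_offset gives the robot as it stands. Calls block until the motion is done:
- movep(position, orientation): joint-space move of the TCP to a pose.
- movel(position, frame=None, max_speed=150, guard=None): straight line of the TCP; frame=None keeps the orientation; max_speed is the mean speed in mm/s. With guard (N) it stops when the force on the tool has changed by that much, and returns True; else False.
- goto_joints(angles): joint-space move.
- open_gripper() and clamp(): open the fingers fully, or close them until they stop; the grip force is fixed at half the most.
- wait(seconds).
- inverse_kinematics(position, orientation): joint angles nearest the present ones, or None.
- read_state(): the state.
- camera(name): name is "side" or "top" or "wrist"; returns a dict with "image" (400x640x3 uint8, blue, green, red), "range_z" (400x640 float32, mm along the optical axis (not along the pixel's ray), 0 where there is no reading), "fx", "fy", "cx", "cy" (pixels), "dist_coeffs" ([k1, k2, p1, p2, k3] as OpenCV has them; the pictures are not rectified), "cam_to_world" (4x4, takes a point from camera to world coordinates). Camera axes: x right, y up, looking along -z (the intrinsics and any distortion apply to the point x, -y, -z); pixel columns grow to the right and rows downward; lengths in mm; the calibration is good to about 2 mm. A picture is of the moment at which its call begins.
A pose or a line that the arm cannot do raises PlanningError and nothing moves.
- finish_job(): hands the job in, once; it reports no verdict.
The state is a dict: "time": time; "qpos": joint angles; "qvel": joint speeds; "joint_efforts": joint torques, N m; "eef_pos": TCP position; "tool_rot": TCP orientation; "ft_force": force on the tool from outside, world axes, zero at the start; "torque": the same for the moment, N m; "finger_gap": finger opening in mm.
Only numpy, scipy, OpenCV 4.12 (cv2) and the standard library are available. Lean on these libraries where they do the work, as an engineer would, in place of code of your own. Each camera call takes 0.05 s, during which the arm holds its last target. There are 200 camera calls.

TASK

Press the red spring pedal of the blue wheel fixture down to its stop with the gripper, so that the yellow guard swings off the splined spindle. Then take the orange wheel with the square steel hub, turn it until the splines in its bore mesh with the spindle, and slide it down fully home against the spring plate. Finish while still gripping the wheel and pressing it home (do not let go), and leave the other stock where it lies.

Things in the scene. Friction and masses are not known exactly. Their poses are not given: they have to be found in the camera images.
- fixture: blue bench fixture, fixed to the table: base plate 140 (x) by 120 (y) by 30 mm high. Origin under its centre, on the spindle's axis; x and y axes along the plate. The pedal sticks out on its -x side, the guard's post (8 mm radius, to 111 mm above the table) stands on its +x side 80 mm from the spindle's axis
- pedal (a joint): angle of the red hinged pedal (rad): 0 = up (level), 0.38 = down at its stop. The hinge is 72 mm from the spindle's axis on the -x side, 58 mm above the table, and turns about the fixture's y. A spring resists and a stiff catch holds the pedal wherever it is left; pushing the pad down takes about 8 N at the start and 9 N just before the stop
- pedal_pad (a point): middle of the top face of the pedal's pad (50 mm along x, 60 mm across, 10 mm thick), 78 mm out from its hinge; 63 mm above the table when up, about 29 mm lower at the stop
- guard (a joint): angle of the yellow guard (rad), a 6 mm plate with a 48 mm disc that lies over the spindle, 113 to 119 mm above the table: 0 = covers the spindle, 1.9 = swung clear. A link turns it 5 times as far as the pedal, about the post, towards the fixture's -y side; it stays clear while the pedal stays down. It blocks the spindle until then
- spindle_top (a point): centre of the top of the steel spindle's splines, on its upright axis, 95 mm above the table; a brass pilot nose (8.4 mm diameter, tapered to 4 mm) stands 9 mm higher. The spindle is a cross of four splines, each 8 mm wide, 24 mm over opposite splines (the top 4 mm only 5.5 and 21 mm). The point's x and y axes lie along the splines; the spindle only turns under a strong twist (0.5 N m)
- spring_plate: round aluminium plate, 60 mm diameter, round the foot of the spindle; origin at the centre of its top face, 52 mm above the table when up. A spring carries it; the wheel pushes it down 12 mm to its stop with about 6 N at first and 13 N at the stop (the wheel's own weight helps with 2.5 to 4.5 N); it lifts the wheel again if the wheel is released
- seat (a point): point on the spindle's axis 40 mm above the table: where the centre of the wheel's underside is when fully home (spring plate at its stop)
- drive_wheel: the orange wheel, lying flat: tread 72 mm diameter and 24 mm thick, with a square steel hub 36 by 36 mm through it that stands up to 58 mm above the underside (grip the hub's flats above the tread). Origin at the centre of the underside, z up, x and y along the hub's flats' normals. The bore through the hub is a cross with slots 11 mm wide, 27 mm over opposite slots, running along x and y, so the wheel meshes at any quarter turn. About 0.25 to 0.45 kg
- green_wheel: bystander: green wheel with a round grey hub, 72 mm diameter, 36 mm high, origin under its centre
- red_wheel: bystander: red wheel with a round grey hub, 72 mm diameter, 36 mm high, origin under its centre
- plate_caster: bystander: yellow caster upside down on its 60 by 50 mm plate, 64 mm high, origin under the plate
- bearing: bystander: steel bearing ring, 42 mm diameter, 14 mm high, origin under its centre
- mallet: bystander: hammer lying on the table, 260 mm long, origin under its middle
- grease_can: bystander: can 60 mm diameter, 90 mm high, origin under its centre
- stem_post: bystander: steel stem on a 42 mm disc, 56 mm high, origin under its centre
Not all that is in view belongs to the job. What is shaped like the drive_wheel but purple is not meant.

How it is judged:
By the outcome, as a careful person would: the job done as asked, in the order asked, and still so for the second after the job is handed in, while the arm keeps its last pose, push and grip.
It also fails if it takes over 58 s, if anything falls off the work surface, if the arm or the gripper's body presses on something with over 40 N, if the wrist force passes 120 N, or if a joint passes its speed limit or range.

## Working session

There is one attempt and no reset: what is moved stays moved. The work goes in short steps, each a Python script; the robot and the scene stay as the last script left them, time stands still between calls to the robot, and variables do not carry over. Pictures are saved under pics/ and viewed, about 8 in all and at most 12, crops included, and the job is handed in when it is done.

```bash
mkdir -p pics; ls
cat > h.py <<'E'
import numpy as np, cv2
from workcell import *
def save(c,n,crop=None,scale=1):
    im=c["image"]
    if crop: x0,y0,x1,y1=crop; im=im[y0:y1,x0:x1]
    cv2.imwrite("pics/"+n,cv2.resize(im,None,fx=scale,fy=scale,interpolation=cv2.INTER_CUBIC))
def rays(c,uv):
    K=np.array([[c["fx"],0,c["cx"]],[0,c["fy"],c["cy"]],[0,0,1]])
    p=cv2.undistortPoints(np.array(uv,float).reshape(-1,1,2),K,np.array(c["dist_coeffs"],float)).reshape(-1,2)
    return np.c_[p[:,0],-p[:,1],-np.ones(len(p))]
def at_depth(c,uv):
    uv=np.array(uv).reshape(-1,2); d=rays(c,uv)
    z=np.array([c["range_z"][int(round(v)),int(round(u))] for u,v in uv])
    M=np.array(c["cam_to_world"]); return (d*z[:,None])@M[:3,:3].T+M[:3,3]
def at_z(c,uv,z):
    d=rays(c,uv); M=np.array(c["cam_to_world"]); d=d@M[:3,:3].T; o=M[:3,3]
    return o+d*((z-o[2])/d[:,2])[:,None]
def cloud(c):
    v,u=np.mgrid[0:400,0:640]; return at_depth(c,np.c_[u.ravel(),v.ravel()]).reshape(400,640,3)
def down(yaw):  # tool x axis at yaw, z down
    c,s=np.cos(yaw),np.sin(yaw); return np.array([[c,s,0],[s,-c,0],[0,0,-1.]])
E
python3 - <<'E'
from h import *
import pickle
for n in("top","side","wrist"):
    c=camera(n); pickle.dump(c,open(n+".pkl","wb")); save(c,n+"0.png"); print(n,np.round(c["cam_to_world"],2).tolist(),c["fx"])
s=read_state(); print(s["time"],s["eef_pos"],s["tool_rot"],s["ft_force"],s["finger_gap"],grip_point_offset)
E
```

```text
pics
top [[0.03, 0.99, -0.11, 419.18], [-1.0, 0.03, 0.02, -31.94], [0.02, 0.11, 0.99, 1315.1], [0.0, 0.0, 0.0, 1.0]] 426.2018169926477
side [[0.84, 0.37, -0.41, 134.82], [-0.55, 0.56, -0.62, -705.87], [0.0, 0.74, 0.67, 793.81], [0.0, 0.0, 0.0, 1.0]] 435.9665554427295
wrist [[0.31, -0.91, -0.28, 125.04], [0.95, 0.3, 0.09, 616.75], [-0.0, -0.29, 0.96, 373.92], [0.0, 0.0, 0.0, 1.0]] 292.9106001509144
0.15 [195.85523004 593.2593551  230.86985448] [[ 3.13419052e-01  9.49614906e-01 -1.65016858e-04]
 [ 9.49614537e-01 -3.13419077e-01 -8.45129404e-04]
 [-8.54266911e-04  1.08177250e-04 -9.99999629e-01]] [-0.24315911 -0.1313625   0.06258043] 85.27292199487229 -18.700000000000003
```

View pics/top0.png

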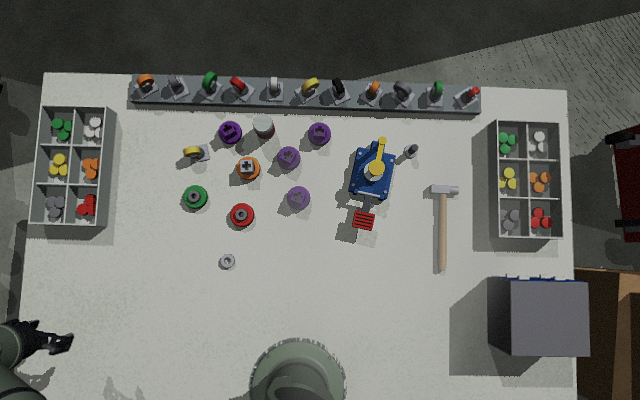

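The top view shows the fixture at about (373,172), with its pedal at (363,219) and the guard disc at (376,170). The candidates for the wheel are:
- Orange with a square hub, at (248,168).
- Purple look-alikes at (230,132), (319,133), (288,157) and (299,198).
- Green (194,197) and red (242,215) wheels, both with round hubs.

I choose the one at (248,168) and will check it in a close crop.

Run:
```python
from h import *
import pickle
c=pickle.load(open("top.pkl","rb"))
im=c["image"]
a=cv2.resize(im[135:205,215:285],None,fx=5.6,fy=5.6,interpolation=cv2.INTER_CUBIC)
b=cv2.resize(im[130:242,335:405],None,fx=5,fy=5,interpolation=cv2.INTER_CUBIC)
H=560;a=cv2.copyMakeBorder(a,0,H-a.shape[0],0,0,cv2.BORDER_CONSTANT)
cv2.imwrite("pics/crop1.png",np.hstack([a,b[:H]]))
P=cloud(c)
for n,uv in dict(wheel=(248,168),disc=(376,170),post=(381,143),pad=(363,219),tbl=(300,260)).items(): print(n,at_depth(c,[uv]).round(1))
hsv=cv2.cvtColor(im,cv2.COLOR_BGR2HSV)
def fit(mask,n):
    u=P[mask]; r=cv2.minAreaRect(u[:,:2].astype(np.float32)); print(n,len(u),np.round(r[0],1),np.round(r[1],1),round(r[2],1),"z",np.round(np.median(u[:,2]),1))
roi=np.zeros(im.shape[:2],bool); roi[135:235,335:405]=True
blue=roi&(hsv[...,0]>100)&(hsv[...,0]<125)&(hsv[...,1]>130)&(abs(P[...,2]-30)<8); fit(blue,"plate")
red=roi&((hsv[...,0]<8)|(hsv[...,0]>172))&(hsv[...,1]>120)&(abs(P[...,2]-63)<8); fit(red,"pad")
roi[:]=0; roi[135:205,215:285]=True
fit(roi&(abs(P[...,2]-58)<5),"hub"); 
fit(roi&(abs(P[...,2]-24)<5),"tread")
yel=(hsv[...,0]>20)&(hsv[...,0]<32)&(hsv[...,1]>150)&(P[...,2]>105); yel[:,:335]=0;yel[:,405:]=0
fit(yel,"guard")
```

```text
wheel [[644.5 167.1  55.4]]
disc [[ 638.3 -207.1  119.7]]
post [[ 716.8 -220.1  122.6]]
pad [[ 501.2 -179.    60.8]]
tbl [[374.5   4.7   0.5]]
plate 1202 [ 656.5 -209.2] [119.8 175.6] 78.6 z 30.6
pad 289 [ 498.4 -178.8] [60.4 49.3] 79.3 z 63.7
hub 142 [690.7 151.2] [111.4 180.5] 1.7 z 57.6
tread 450 [669.2 145.1] [231. 184.] 17.5 z 24.1
guard 334 [ 680.1 -209.1] [ 44.2 111.4] 89.1 z 119.7
```

View pics/crop1.png

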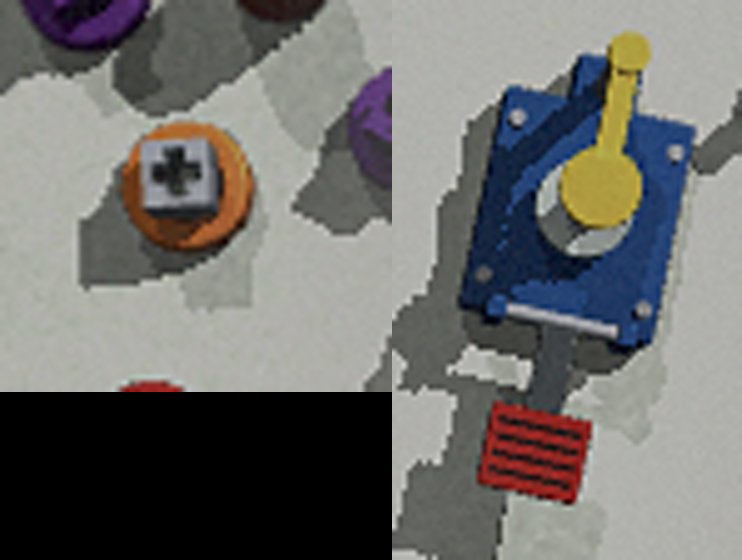

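View pics/side0.png

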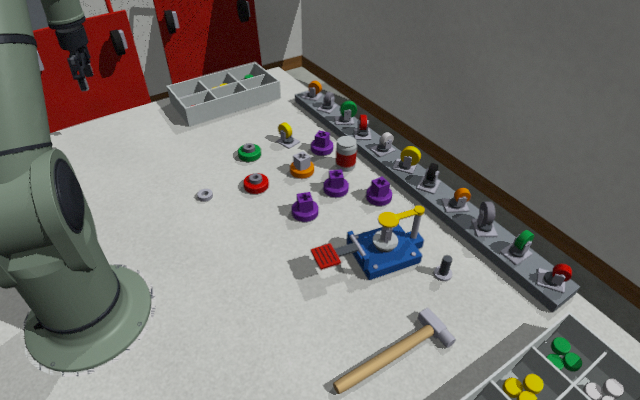

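The crop confirms it: an orange wheel with a square steel hub and a cross bore, and the guard lying over the spindle with the red pedal toward the robot. I press the pedal now, with the fingers closed and the contact edge near the pad's middle.

Run:
```python
from h import *
import pickle
c=pickle.load(open("top.pkl","rb")); P=cloud(c)
im=c["image"]; m=np.zeros((400,640),bool); m[150:185,232:265]=True
m&=(P[...,2]>53)&(P[...,2]<63); u=P[m]; r=cv2.minAreaRect(u[:,:2].astype(np.float32)); print("hub",len(u),r)
yaw=np.deg2rad(79.3); R=down(yaw)
ex=np.array([np.cos(yaw-np.pi/2),np.sin(yaw-np.pi/2)])
pad=np.array([498.4,-178.8]); p=pad-ex*6
clamp()
movep([*p,150],R); movel([*p,75],max_speed=150)
f0=read_state()["ft_force"]
hit=movel([*p,26],max_speed=40,guard=28)
s=read_state(); print(hit,s["eef_pos"],s["ft_force"]-f0)
c=camera("top"); pickle.dump(c,open("top1.pkl","wb"))
movel([*p,150],max_speed=200)
c2=camera("top"); pickle.dump(c2,open("top2.pkl","wb")); print(read_state()["time"])
a=[cv2.resize(x["image"][120:240,325:425],None,fx=4,fy=4,interpolation=cv2.INTER_CUBIC) for x in(c,c2)]
cv2.imwrite("pics/ped.png",np.hstack(a))
P=cloud(c2);hsv=cv2.cvtColor(c2["image"],cv2.COLOR_BGR2HSV);roi=np.zeros((400,640),bool); roi[190:240,335:405]=True
red=roi&((hsv[...,0]<8)|(hsv[...,0]>172))&(hsv[...,1]>120); print("padz",len(P[red]),np.median(P[red],0))
```

```text
hub 102 ((652.7006225585938, 173.29966735839844), (37.41805648803711, 36.167274475097656), 2.846940517425537)
True [ 493.83769548 -178.09937267   31.53089205] [-6.01812003  1.33808477 25.70610822]
6.3417
padz 0 [nan nan nan]
  return _methods._mean(a, axis=axis, dtype=dtype,
  ret = um.true_divide(
```

View pics/ped.png

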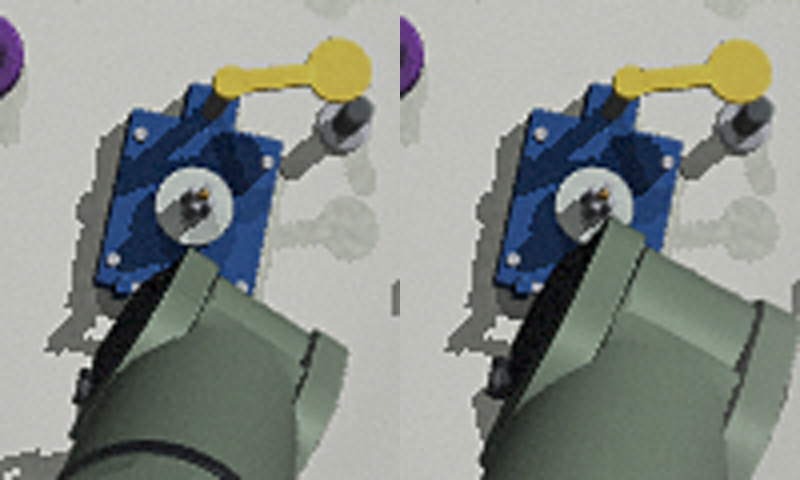

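Pedal is at the stop: the guard swung about 108° in the picture (1.89 rad) and stayed there after I backed off, and the spindle is bare at crop pixel (198,205). Next I take wrist views of the spindle and the wheel from the same relative pose, so that camera bias cancels.

Run:
```python
from h import *
import pickle
ys=np.deg2rad(79.3); yw=np.deg2rad(92.8)
h=110
movel([600,-197,205],max_speed=250)
movep([645.8,-206.7,95+h],down(ys)); wait(.3)
a=camera("wrist"); pickle.dump((a,read_state()),open("ws.pkl","wb"))
c=camera("top"); pickle.dump(c,open("top3.pkl","wb"))
open_gripper()
movep([652.7,173.3,58+h],down(yw)); wait(.3)
b=camera("wrist"); pickle.dump((b,read_state()),open("ww.pkl","wb"))
M=lambda c:np.linalg.inv(c["cam_to_world"])
out=[]
for c,p in((a,[645.8,-206.7,95]),(b,[652.7,173.3,58])):
    q=M(c)@[*p,1]; u=c["cx"]+c["fx"]*q[0]/-q[2]; v=c["cy"]-c["fy"]*q[1]/-q[2]
    x0,y0=int(u)-50,int(v)-65; x0=max(x0,0);y0=min(max(y0,0),400-130); print(u,v,"crop",x0,y0)
    out.append(cv2.resize(c["image"][y0:y0+130,x0:x0+100],None,fx=4,fy=4,interpolation=cv2.INTER_CUBIC))
cv2.imwrite("pics/w.png",np.hstack(out)); print(read_state()["time"])
```

```text
320.2595614274561 197.18681742154558 crop 270 132
320.84335529298886 196.3784462087961 crop 270 131
10.25
```

View pics/w.png

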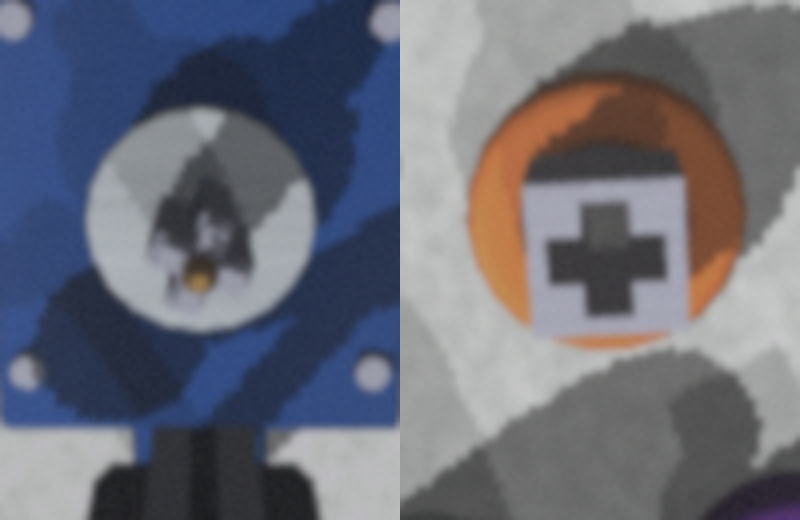

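The left panel shows the spindle's cross with its brass nose at crop (200,275), apparently turned against the plate. The right panel shows the hub with corners at about (525,183), (685,178), (690,330) and (533,335), and the bore at (607,260). I enlarge the spindle for its yaw.

Run:
```python
from h import *
import pickle
a,sa=pickle.load(open("ws.pkl","rb")); b,sb=pickle.load(open("ww.pkl","rb"))
im=a["image"][172:216,298:342]
im=cv2.resize(im,None,fx=13.5,fy=13.5,interpolation=cv2.INTER_CUBIC); im=cv2.convertScaleAbs(im,alpha=1.3,beta=10)
# depth mask
z=cloud(a)[172:216,298:342,2]
zz=cv2.resize(np.clip((z-45)*4,0,255).astype(np.uint8),None,fx=4.5,fy=4.5,interpolation=cv2.INTER_NEAREST)
im[:198,:198]=zz[...,None]
cv2.imwrite("pics/sp.png",im)
uv=np.array([(525,183),(685,178),(690,330),(533,335),(607,260)],float); uv=(uv-[400,0])/4-.375+[270,131]
W=at_z(b,uv,58); print(W.round(1)); d=W[1]-W[0]; e=W[2]-W[3]; print([np.degrees(np.arctan2(t[1],t[0])) for t in(d,e,W[0]-W[3],W[1]-W[2])], W[:4].mean(0))
C=cloud(a); m=(C[...,2]>88)&(C[...,2]<110); m[:160]=0;m[230:]=0; m[:,:280]=0;m[:,360:]=0
print("sp pts",m.sum(),C[m].mean(0)); print("plate fit")
hsv=cv2.cvtColor(a["image"],cv2.COLOR_BGR2HSV)
```

```text
[[635.2 154.8  58. ]
 [632.3 190.   58. ]
 [667.7 193.6  58. ]
 [670.7 157.7  58. ]
 [652.  173.7  58. ]]
[np.float64(94.60724269120881), np.float64(94.71448170363566), np.float64(-175.37610852355354), np.float64(-174.2104753461625)] [651.48701065 174.00415508  58.        ]
sp pts 394 [ 645.51010096 -207.25550055   95.0086565 ]
plate fit
```

View pics/sp.png

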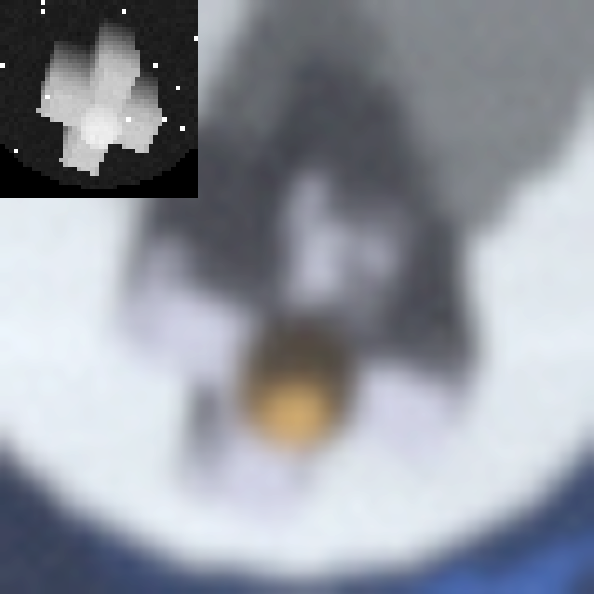

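```bash
cat > fit.py <<'E'
from h import *
import pickle
from scipy.optimize import minimize
def cross(q,w,l): 
    x,y=abs(q[...,0]),abs(q[...,1]); return ((x<w/2)&(y<l/2))|((y<w/2)&(x<l/2))
def fit(c,zt,ctr,model,lo,hi,up,yaw0,R=28):
    v,u=np.mgrid[0:400,0:640]; uv=np.c_[u.ravel(),v.ravel()]
    X=at_z(c,uv,zt)[:,:2]; Z=cloud(c).reshape(-1,3)[:,2]
    k=np.linalg.norm(X-ctr,axis=1)<R; X,Z=X[k],Z[k]; ok=(Z<up)&(abs(Z)<300); X,Z=X[ok],Z[ok]
    m=(Z>lo)&(Z<hi)
    sub=np.array([(i,j) for i in(-.4,-.13,.13,.4) for j in(-.4,-.13,.13,.4)])*1.1
    def cost(p):
        cc,s=np.cos(p[2]),np.sin(p[2]); q=(X[:,None]+sub-p[:2])@np.array([[cc,-s],[s,cc]])
        return ((model(q).mean(1)-m)**2).sum()
    best=None
    for y in yaw0:
        for dx in(-2,0,2):
            r=minimize(cost,[ctr[0]+dx,ctr[1],np.deg2rad(y)],method="Nelder-Mead",options=dict(initial_simplex=np.array([ctr[0]+dx,ctr[1],np.deg2rad(y)])+np.array([[0,0,0],[2,0,0],[0,2,0],[0,0,.1]])))
            if best is None or r.fun<best.fun: best=r
    return best.x[:2].round(2),np.degrees(best.x[2]).round(2),round(best.fun,1),m.sum()
E
python3 - <<'E'
from fit import *
a,sa=pickle.load(open("ws.pkl","rb")); b,sb=pickle.load(open("ww.pkl","rb"))
for lo in(92,93,93.7): print("spindle",fit(a,95,[645.5,-207.3],lambda q:cross(q,5.5,21),lo,97,97,(-10,0,10,20,30,40,60,70)))
print("hub",fit(b,58,[651.5,174],lambda q:(abs(q).max(-1)<18)&~cross(q,11,27),55.5,61,65,(0,5)))
for s in(sa,sb): print(s["eef_pos"],np.degrees(np.arctan2(s["tool_rot"][1,0],s["tool_rot"][0,0])))
E
```

```text
spindle (array([ 646.68, -207.41]), np.float64(58.26), np.float64(34.9), np.int64(216))
spindle (array([ 646.88, -207.44]), np.float64(-32.1), np.float64(14.5), np.int64(190))
spindle (array([ 646.95, -207.53]), np.float64(57.49), np.float64(11.8), np.int64(185))
hub (array([651.05, 173.59]), np.float64(5.65), np.float64(47.0), np.int64(1039))
[ 645.38721187 -206.58494539  205.19557274] 79.29499531842332
[652.83432747 172.86212625 168.04200957] 92.76584148877133
```

Fits: spindle at (646.9, −207.5) with splines at 57.7° (mod 90), and hub at (651.1, 173.6) with flats at 5.2° (mod 90). I grip at 95.2° and will place at 57.7°.

Run:
```python
from h import *
g=np.deg2rad(95.2); s=np.deg2rad(57.7)
movep([651.1,173.6,110],down(g)); print("hit",movel([651.1,173.6,29],max_speed=80,guard=15))
clamp(); st=read_state(); print(st["eef_pos"],st["finger_gap"],st["ft_force"])
movel([651.1,173.6,170],max_speed=150); wait(.2); st=read_state(); print("lift",st["finger_gap"],st["ft_force"])
movep([646.9,-207.5,165],down(s)); wait(.3)
movel([646.9,-207.5,136],max_speed=80); wait(.4)
st=read_state(); print(st["time"],st["eef_pos"],st["ft_force"],st["torque"],st["finger_gap"])
c=camera("side"); w=camera("wrist")
a=cv2.resize(c["image"][150:290,300:470],None,fx=3.2,fy=3.2,interpolation=cv2.INTER_CUBIC)
b=cv2.resize(w["image"][100:400,220:420],(int(a.shape[0]*.667),a.shape[0]))
im=np.hstack([a,b]); cv2.imwrite("pics/pre.png",im[:, :800]); print(im.shape)
```

```text
hit False
[651.29759187 173.6635365   29.34163795] 34.85769534471812 [-1.61273592  0.84994666  6.69185148]
lift 35.08184112921914 [ 0.85936337 -0.95238484 -2.74127766]
16.2 [ 647.00266616 -207.4914245   136.21114425] [-0.14459689  1.01372064 -2.95313439] [-0.0280259  -0.07987561  0.00149322] 34.978256879845475
(448, 842, 3)
```

View pics/pre.png

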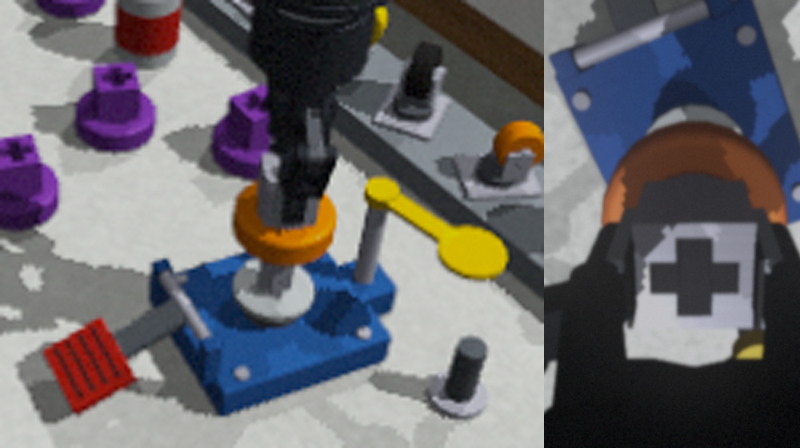

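The pre-insertion view shows the wheel level in the gripper above the spindle, the pedal down, the guard clear, and the bore visible from the wrist camera at (695,277). I descend under guard.

Run:
```python
from fit import *
st=read_state(); t=st["eef_pos"]; w=camera("wrist")
print("inhand",fit(w,t[2]-29.3+58,t[:2],lambda q:~cross(q,11,27)&(abs(q).max(-1)<18),t[2]+25.5,t[2]+33,t[2]+36,(57.7,),R=17),t)
f0=st["ft_force"]
for z in(121,112):
    hit=movel([646.9,-207.5,z],max_speed=40,guard=8); s=read_state(); print(hit,s["eef_pos"],s["ft_force"]-f0,s["torque"]-st["torque"])
    if hit: break
```

```text
inhand (array([ 647.03, -207.63]), np.float64(57.61), np.float64(262.5), np.int64(2222)) [ 646.96548045 -207.50129173  136.14149361]
False [ 646.8421176  -207.53625215  120.78953206] [-0.38119602  0.43919637  0.72973302] [-0.02160826  0.06266134 -0.0312212 ]
False [ 646.74397879 -207.46947436  111.70494935] [-0.83013603  0.51647586  0.64445652] [-0.0245022   0.05732469 -0.04617502]
```

Meshed without contact: the underside is at about 82.5 mm, which is inside the splines. I now slide it home.

Run:
```python
from fit import *
f0=read_state()["ft_force"]
for z,g,v in((84,15,50),(74,22,25),(66,26,12)):
    hit=movel([646.9,-207.5,z],max_speed=v,guard=g); s=read_state(); print(hit,s["eef_pos"],s["ft_force"]-f0,s["finger_gap"])
    if hit: break
wait(.5); s=read_state(); print(s["time"],s["eef_pos"],s["ft_force"]-f0,s["torque"],s["finger_gap"])
c=camera("side"); w=camera("wrist")
t=s["eef_pos"]; C=cloud(w)
print("hub top z",np.median(C[...,2][(np.hypot(C[...,0]-t[0],C[...,1]-t[1])<17)&(C[...,2]>t[2]+15)&(C[...,2]<t[2]+40)]))
a=cv2.resize(c["image"][170:280,310:460],None,fx=3.4,fy=3.4,interpolation=cv2.INTER_CUBIC)
b=cv2.resize(w["image"][100:400,220:420],(249,a.shape[0]))
cv2.imwrite("pics/home.png",np.hstack([a,b]))
```

```text
False [ 646.97905346 -207.6174406    84.09488458] [-0.77539418 -0.34424262  0.51112983] 35.32406099596466
False [ 647.36731976 -207.68905734   74.41018674] [-0.9632262   0.70029733 10.17712448] 35.134572711004104
True [ 647.4678277  -207.72844616   69.3797829 ] [-2.17556046  0.74600689 12.80202876] 35.39643120721656
19.5333 [ 647.4583114  -207.72014924   69.32333078] [-2.95140083  0.2823689  14.28766588] [0.2786245  0.71314115 0.01356771] 35.18861111565526
hub top z 97.89688604082453
```

View pics/home.png

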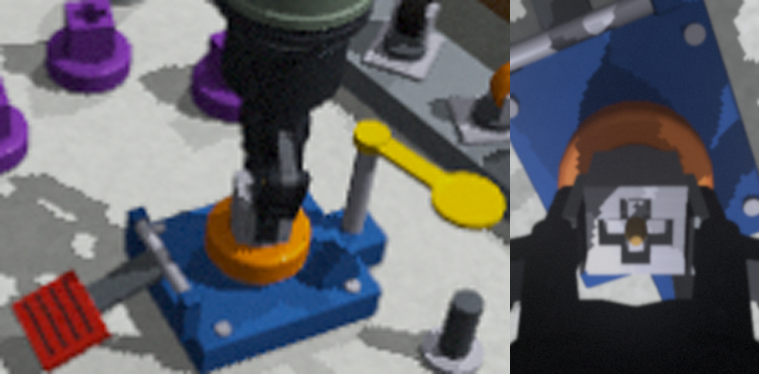

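The wheel is at the stop (underside about 40.0 mm, spline meshed), but the press is only slightly over the spring's 13 N. I add some preload and check that it holds.

Run:
```python
from h import *
s0=read_state()
hit=movel([647.2,-207.6,67.5],max_speed=6,guard=11); s=read_state(); print(hit,s["eef_pos"],s["ft_force"],s["ft_force"]-s0["ft_force"])
wait(1.2); s=read_state(); print(s["time"],s["eef_pos"],s["ft_force"],s["finger_gap"])
```

```text
True [ 647.44043384 -207.71877847   69.39508505] [-2.50389977  0.64633242 10.64675126] [ 0.68176666 -1.95790603  0.06198164]
21.0417 [ 647.470017   -207.72489581   69.38070232] [-2.2113163   1.21174677 10.18106666] 34.850864477777606
```

The guard stop resets the target to the current pose and relaxes the push. I use small unguarded steps instead.

Run:
```python
from h import *
for z in np.arange(69.2,66,-.25):
    movel([647.47,-207.72,z],max_speed=5); wait(.25)
    s=read_state(); f=s["ft_force"]; print(round(z,2),s["eef_pos"].round(2),f.round(1))
    if f[2]>19: break
wait(1.2); s=read_state(); print(s["time"],s["eef_pos"].round(2),s["ft_force"].round(1),s["torque"].round(2),s["finger_gap"])
```

```text
69.2 [ 647.49 -207.76   69.64] [-3.3  2.1 10.7]
68.95 [ 647.5  -207.75   69.43] [-3.9  2.5  9.6]
68.7 [ 647.5  -207.78   69.34] [-4.7  1.6 11.7]
68.45 [ 647.5  -207.78   69.29] [-6.4  3.6 15.8]
68.2 [ 647.54 -207.8    69.32] [-6.6  3.2 18.8]
67.95 [ 647.59 -207.8    69.29] [-8.2  4.6 22.8]
25.25 [ 647.6  -207.79   69.28] [-8.   3.4 23.2] [ 0.73  2.05 -0.02] 35.1382855478802
```

The height holds at 69.3 mm while the force rises from 11.7 to 23 N, so the wheel is on the hard stop with preload, and the grip is steady. I hand the job in.

```bash
python3 -c "
from workcell import *
print(finish_job())"
```

```text
the job is handed in; nothing more can be done
None
```

The orange drive wheel is fully home on the spindle, and I handed the job in with the gripper still holding it and pressing down; no verdict was reported.

- **Pedal and guard:** I pressed the red pedal to its stop. The guard swung about 108° (roughly 1.89 rad, measured in the picture) and was still clear in the last side view.
- **Wheel:** I gripped the square hub, turned the wheel to the spindle's splines (57.7°), and it meshed at the first try with no sideways forces worth noting. The last hub-top reading (97.9 mm, 98 expected) and the tool height put the underside at about 40 mm, the seat height.
- **Press:** The height held at 69.3 mm while the push rose from about 12 to 23 N, which means a hard stop. It stayed steady for over a second, with the finger gap still at 35 mm on the 36 mm hub.
- **Other stock:** I did not handle any of it, and nothing looked displaced in the views taken. I did not do a full check at the end.
- **What disagreed:** After the first contact the guarded stop reset its target and the push relaxed to about the spring force. I fixed that with small unguarded steps. An 8 N sideways force remains from this preload.

The robot clock read about 25 s of the 58 s allowed.

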